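# Hang a tap clamp on the bus bar and find the nut driver that fits it

### The arm

A 6-joint arm with a two-finger parallel gripper is mounted at the origin on the work surface. World frame = base frame: x ahead of the robot, y to its left, z up, the work surface at z = 0. Lengths are in m, angles in rad, forces in N, time in s.
With the tool pointing down it reaches from about 0.35 to 0.725 m from the base axis. Payload 4.3 kg.
Tool frame: the origin (TCP) lies midway between the tips of the shut fingers; the grasp point (between the pads) lies 19 mm behind it (arm.grip_depth is the distance from the TCP to the grasp point, in m); x points along the fingers, z is the direction in which the jaws open and shut, and the axes are right-handed (so a half turn about x gives the same grasp; the last joint's range is limited). The gripper opens to 85 mm and grips with 20 to 120 N. Pads are 22 mm wide; open, the fingers measure 114 mm over their backs; the gripper's body (76 mm by 85 mm) begins 54 mm behind the grasp point. The pads swing forward as they close: fully open they stand 13 mm farther back than shut.
Start: joints at [-1.295, 0.377, 0.081, 1.274, 0, 1.46], TCP at [0.216, -0.533, 0.231] pointing down, gripper open.
Joint ranges: [-2.72, 2.72], [-0.84, 1.66], [-1.02, 1.22], [-1.77, 2.12], [-1.37, 1.28], [-3.14, 3.14]. Speed limits (rad/s): [2.57, 2.57, 3.14, 3.14, 3.14, 3.14].

### API

Orientations are given as a 3x3 rotation matrix whose columns are the frame's x, y, z axes.
In Python, from plant import readout, capture, camera_info, arm gives the robot as it stands. The module is installed in compiled form; this text tells all that it offers.
- The arm moves only by the shell command python3 -m crank 'ROWS' [OPENING] [FORCE]. ROWS is JSON, one flat list of numbers, 4 for each row, row after row: the shift along the tool's x, y, z in m, then the turn about the tool's x in degrees. A call has 1 to 8 rows; each row is the pose to reach, as a shift and turn from the pose commanded when the call began, along the tool's axes at that moment; what a row does not reach only later rows make up. A row lasts 1/10 s, in which the tool goes at most 50 mm and 8.59 degrees, less where a joint would pass 70% of its speed; a pose out of reach is approached as far as the arm can. A call with a gripper value outside its range is refused whole. OPENING is the closure, from -1 (fully open) to 1 (shut), set as the call begins (- or left out, the last holds). The fingers move at their own pace and stop on an object; FORCE is the grip in N (left out, the last holds). Time passes only in rows, so rows that repeat a pose let the fingers close. It gives the time, the measured TCP pose, the force and the opening at its end, in the units of the state.
- readout.read_state(): the state, without advancing time (a new reading comes with each control period).
- capture(name): name is "scene" or "side" or "wrist"; returns the picture (420x560x3 uint8, blue, green, red); there is no depth.
- camera_info(name): a dict with "intrinsics" (3x3 intrinsics, pixels), "rvec" (rotation vector, rad) and "tvec" (3), from world to camera coordinates, as OpenCV has them; the wrist camera has in their place "hand_eye" (4x4, takes a point from camera to tool coordinates, whose origin is the TCP and whose axes are the tool frame's). Camera axes: x right, y down, z forward; pixel columns grow to the right and rows downward; lengths in m; the calibration is good to about 2 mm. A picture is of the moment at which its call begins: read the wrist's pose just before it. camera_info takes no time and is no camera call.
- arm.sign_off(): hands the job in, once; it reports no verdict.
The state is a dict: "t": time; "q": joint angles; "qd": joint speeds; "joint_efforts": joint torques, N m; "eef_pos": TCP position; "eef_rot": TCP orientation; "ft_force": force on the tool from outside, world axes, zero at the start; "ft_torque": the same for the moment, N m; "finger_gap": opening from 0.0 (shut) to 1.0 (fully open).
Only numpy, scipy, OpenCV 4.12 (cv2) and the standard library are available. Lean on these libraries where they do the work, as an engineer would, in place of code of your own. Each camera call takes 0.05 s, during which the arm holds its last target.

### The job

Hook the brass tap clamp onto the copper bar at the open end past the guard, slide it along behind the guard until it stands on the yellow band, and let go of it there. Then try the nut drivers from the wooden rack on the clamp's hex nut, putting any that does not fit back upright in a well of the rack, and finish while still holding the one that fits, upright and pushed fully home over the nut; leave everything else on the bench where it is.

Things in the scene. Friction and masses are not known exactly. Their poses are not given: they have to be found in the camera images.
- clamp: Brass C-shaped tap clamp, 300-470 g, at the start standing on its lower jaw on the bench. Origin: on the nut's axis, underside of the lower jaw; z up; x out of its open throat. All 30 mm wide (y -15 to +15). Upper block x -22 to +30, z 26 to 50 mm; spine x -22 to -12, full height; lower jaw x -22 to +12, z 0 to 8. Throat 18 mm high (z 8 to 26), open to +x and both sides. Steel hex nut on top.
- clamp_grip (a point): Middle of the clamp's upper block (x +3, z 38 mm in its frame), close to its balance point: grip the block here across the clamp's y, 30 mm, from above, fingertips above z 28 so that they clear the bar. A red test socket, 11 mm thick, sticks out 9 mm from the block's +x end.
- nut (a joint): Turn of the hex nut about the clamp's z axis, rad, counter-clockwise from above positive; at 0 two flats face the clamp's +x and -x, the others every 60 degrees. Starts within 30 degrees either way; turns stiffly (0.06 N m). Nut 17 mm across flats, 12 mm tall, top edge bevelled.
- nut_top (a point): Centre of the nut's top face, 62 mm above the clamp's underside. The upper block's top, on which the mouth of a fitting driver comes to rest, lies 12 mm below it.
- driver_a: Nut driver standing socket down in a rack well, one of three that look alike; 100 mm tall, 140 g. Origin: centre of the socket mouth at the bottom, z up the shaft. Hexagonal steel socket 25 mm across flats, 26 mm tall; shaft 12 mm thick; blue hexagonal handle 28 mm across flats, z 55 to 100 mm (straight from 59 to 96). Handle flats, socket flats and recess all face its x axis and every 60 degrees from it.
- driver_b: Second nut driver, same outside and axes as driver_a. A grip across two handle flats holds the hexagonal recess square to the fingers. The recess is 16 mm deep.
- driver_c: Third nut driver, same outside and axes as driver_a. Just one of the three fits the nut, with 1 mm clearance per flat and a small bevel at the mouth (it goes on, rubbing a little, when its flats are within about 12 degrees of the nut's); the other two are too small and stop on the nut's top face. Found only by trying.
- rack: Wooden block 60 mm (x) by 226 mm (y), 30 mm high, fixed to the bench, with a row of three round wells along its y axis at y = -72, 0, +72 mm, 38 mm wide, 24 mm deep (floor 6 mm above the bench), rims bevelled. Origin: centre of the underside. A driver stands in each well at the start.
- busbar: Bus bar stand, fixed. Origin: centre of the underside; x away from the robot, y along the bar. Base board 130 x 440 mm, 10 mm thick. Copper bar x -20 to +20, z 55 to 65 mm, 420 mm long, on two brown insulators 36 mm thick at y = -185 and +185 mm (bolt heads to z 73). The hooked clamp rests here by its own weight and slides along, also when not quite home.
- guard_end (a point): Top corner, at the open end, of the upright grey guard strip with red edge that stands in front of the bar (24 mm from it, 4 mm thick, 65 mm high, level with the bar) from here all the way towards -y. Behind it there is too little room to hook the clamp on, but room to slide the hooked clamp along.
- open_end (a point): Where the clamp's origin is when it is hooked fully home in the middle of the open end of the bar (30 mm play along the bar either way): 8 mm short of the bar's middle line (spine against the near edge), 39 mm above the bench, clamp axes parallel to the stand's. It goes on from the robot's side, throat first, moving in the stand's +x, between 0 and 8 mm higher, and then settles.
- band: Yellow band painted round the bar, 40 mm long along the bar, with a yellow tag on the bar's far edge, somewhere behind the guard. Origin: at bench level below the band's middle, under the bar's middle line; axes parallel to the stand's. The clamp, 30 mm wide, is to stand on it, middle to middle.
- meter: Yellow hand multimeter, 75 x 150 x 42 mm, bystander. Origin: centre of its underside.
- board: Small brown circuit board on brass legs, 90 x 130 x 34 mm, bystander. Origin: centre at bench level.
- spool: Reel of solder lying flat, 60 mm wide, 28 mm tall, bystander. Origin: centre of its underside.
- tape: Green tape dispenser, 60 x 150 x 92 mm, bystander. Origin: centre of its underside.
- brush: Orange bench brush, 200 x 44 x 30 mm, lying on its black bristles, bystander. Origin: at bench level near its middle, x towards the bristles.
- screwdriver: Screwdriver about 200 mm long lying on the bench, bystander. Origin: under its middle, x towards the tip.
- jar: Small amber screw jar with black lid, 48 mm wide, 55 mm tall, bystander. Origin: centre of its underside.

How it is judged:
On the way, in this order (a step that is already met when the one before it is completed fails the run):
1. the clamp is hooked over the bar at the open end, past the guard (x of clamp in the frame of busbar between -0.02 and -0.0035 m and z of clamp in the frame of busbar between 0.036 and 0.048 m and y of clamp in the frame of busbar between 0.085 and 0.165 m and angle between the x axis of clamp and the x axis of busbar, either way round below 0.25 rad), for 0.1 s.
2. the clamp rests on the bar at the yellow band and has been let go (x of clamp in the frame of busbar between -0.017 and -0.004 m and z of clamp in the frame of busbar between 0.0365 and 0.0425 m and angle between the z axis of clamp and the z axis of busbar, either way round below 0.1 rad and y of clamp in the frame of band between -0.007 and 0.007 m and contact force between clamp and busbar above 0.5 N and contact force between clamp and the fingers below 0.1 N), for 0.2 s.
3. a driver, held in the fingers, is home over the nut (((z of driver_a in the frame of nut_top between -0.0145 and -0.0095 m and horizontal distance between driver_a and nut_top below 0.003 m and angle between the z axis of driver_a and the z axis of clamp, either way round below 0.1 rad and contact force between driver_a and the fingers above 2 N) or (z of driver_b in the frame of nut_top between -0.0145 and -0.0095 m and horizontal distance between driver_b and nut_top below 0.003 m and angle between the z axis of driver_b and the z axis of clamp, either way round below 0.1 rad and contact force between driver_b and the fingers above 2 N) or (z of driver_c in the frame of nut_top between -0.0145 and -0.0095 m and horizontal distance between driver_c and nut_top below 0.003 m and angle between the z axis of driver_c and the z axis of clamp, either way round below 0.1 rad and contact force between driver_c and the fingers above 2 N))), for 0.2 s.
At the end, for the whole second after the job is handed in: Fitting driver still gripped, home over the nut (mouth 9.5 mm or more below its top, axes within 3 mm and 0.1 rad). Clamp untouched by fingers, resting on the bar: 9 mm from home, 3 mm in height, 0.1 rad, middle within 7 mm of the band's. Other drivers upright in rack wells (all of step 2 and (((z of driver_a in the frame of nut_top between -0.0145 and -0.0095 m and horizontal distance between driver_a and nut_top below 0.003 m and angle between the z axis of driver_a and the z axis of clamp, either way round below 0.1 rad and contact force between driver_a and the fingers above 2 N) and contact force between driver_a and rack below 0.1 N and linear speed of driver_a below 0.02 m/s and (x of driver_b in the frame of rack between -0.008 and 0.008 m and z of driver_b in the frame of rack between 0.002 and 0.01 m and angle between driver_b's own z axis and vertical below 0.12 rad and contact force between driver_b and the fingers below 0.2 N) and (x of driver_c in the frame of rack between -0.008 and 0.008 m and z of driver_c in the frame of rack between 0.002 and 0.01 m and angle between driver_c's own z axis and vertical below 0.12 rad and contact force between driver_c and the fingers below 0.2 N)) or ((z of driver_b in the frame of nut_top between -0.0145 and -0.0095 m and horizontal distance between driver_b and nut_top below 0.003 m and angle between the z axis of driver_b and the z axis of clamp, either way round below 0.1 rad and contact force between driver_b and the fingers above 2 N) and contact force between driver_b and rack below 0.1 N and linear speed of driver_b below 0.02 m/s and (x of driver_a in the frame of rack between -0.008 and 0.008 m and z of driver_a in the frame of rack between 0.002 and 0.01 m and angle between driver_a's own z axis and vertical below 0.12 rad and contact force between driver_a and the fingers below 0.2 N) and (x of driver_c in the frame of rack between -0.008 and 0.008 m and z of driver_c in the frame of rack between 0.002 and 0.01 m and angle between driver_c's own z axis and vertical below 0.12 rad and contact force between driver_c and the fingers below 0.2 N)) or ((z of driver_c in the frame of nut_top between -0.0145 and -0.0095 m and horizontal distance between driver_c and nut_top below 0.003 m and angle between the z axis of driver_c and the z axis of clamp, either way round below 0.1 rad and contact force between driver_c and the fingers above 2 N) and contact force between driver_c and rack below 0.1 N and linear speed of driver_c below 0.02 m/s and (x of driver_a in the frame of rack between -0.008 and 0.008 m and z of driver_a in the frame of rack between 0.002 and 0.01 m and angle between driver_a's own z axis and vertical below 0.12 rad and contact force between driver_a and the fingers below 0.2 N) and (x of driver_b in the frame of rack between -0.008 and 0.008 m and z of driver_b in the frame of rack between 0.002 and 0.01 m and angle between driver_b's own z axis and vertical below 0.12 rad and contact force between driver_b and the fingers below 0.2 N)))); the arm keeps its last pose, push and grip.
It fails at once if a bystander (meter, board, spool, tape, brush, screwdriver or jar) is moved more than 30 mm (distance of any of meter, board, spool, tape, brush, screwdriver, jar from where it was at the start of the episode above 0.03 m).
It also fails if it takes over 69 s, if anything falls off the work surface, if the arm or the gripper's body presses on something with over 40 N, if the wrist force passes 120 N, or if a joint passes its speed limit or range.

## Working session

There is one attempt and no reset: what is moved stays moved. The work goes in short steps, Python scripts to look and compute and a shell command to move; the robot and the scene stay as the last step left them, time stands still between calls to the robot, and variables do not carry over. Pictures are saved under pics/ and viewed, and the job is handed in when it is done.

```bash
mkdir -p pics; cat > h.py <<'E'
import numpy as np, cv2
from plant import readout, capture, camera_info, arm
def cam(name, st=None):
    ci=camera_info(name); K=np.array(ci['intrinsics'])
    if 'hand_eye' in ci:
        st=st or readout.read_state()
        T=np.eye(4);T[:3,:3]=np.array(st['eef_rot']);T[:3,3]=st['eef_pos']
        W=T@np.array(ci['hand_eye']); R=W[:3,:3].T; t=-R@W[:3,3]
    else:
        R=cv2.Rodrigues(np.array(ci['rvec'],float))[0]; t=np.array(ci['tvec'],float).ravel()
    return K,R,t
def ray(c,p):
    K,R,t=c; o=-R.T@t; d=R.T@np.linalg.inv(K)@np.array([p[0],p[1],1.]); return o,d
def onz(c,p,z):
    o,d=ray(c,p); return o+d*(z-o[2])/d[2]
def proj(c,X):
    K,R,t=c; v=K@(R@np.asarray(X,float)+t); return v[:2]/v[2]
def two(c1,p1,c2,p2):
    o1,d1=ray(c1,p1);o2,d2=ray(c2,p2)
    A=np.stack([d1,-d2],1);s=np.linalg.lstsq(A,o2-o1,rcond=None)[0]
    a=o1+s[0]*d1;b=o2+s[1]*d2; return (a+b)/2,np.linalg.norm(a-b)
E
python3 - <<'E'
from h import *
for n in ['scene','side','wrist']:
    s=readout.read_state(); c=cam(n,s); im=capture(n); cv2.imwrite(f'pics/{n}0.png',im)
    np.save(f'pics/{n}0.npy',im)
    K,R,t=c; print(n,K.round(1).tolist(),'pos',(-R.T@t).round(3),'fwd',R[2].round(3))
s=readout.read_state(); print({k:np.round(v,3).tolist() for k,v in s.items()}, arm.grip_depth)
E
```

```text
scene [[439.4, 0.0, 284.4], [0.0, 439.4, 208.6], [0.0, 0.0, 1.0]] pos [1.131 0.46  0.701] fwd [-0.556 -0.512 -0.654]
side [[409.5, 0.0, 272.7], [0.0, 409.5, 200.3], [0.0, 0.0, 1.0]] pos [0.288 0.546 0.763] fwd [ 0.357 -0.588 -0.726]
wrist [[348.1, 0.0, 279.9], [0.0, 348.1, 214.3], [0.0, 0.0, 1.0]] pos [ 0.287 -0.504  0.373] fwd [-0.275 -0.11  -0.955]
{'t': 0.15, 'q': [-1.295, 0.378, 0.08, 1.274, -0.0, 1.46], 'qd': [-0.0, -0.002, 0.005, -0.001, -0.002, -0.0], 'joint_efforts': [0.001, -46.404, 27.017, 0.014, -0.0, -0.0], 'eef_pos': [0.216, -0.532, 0.231], 'eef_rot': [[-0.0, 0.926, 0.376], [0.001, 0.376, -0.926], [-1.0, 0.0, -0.002]], 'ft_force': [1.242, -0.712, -0.062], 'ft_torque': [-0.016, 0.019, -0.007], 'finger_gap': 1.001} 0.0187
```

View pics/scene0.png

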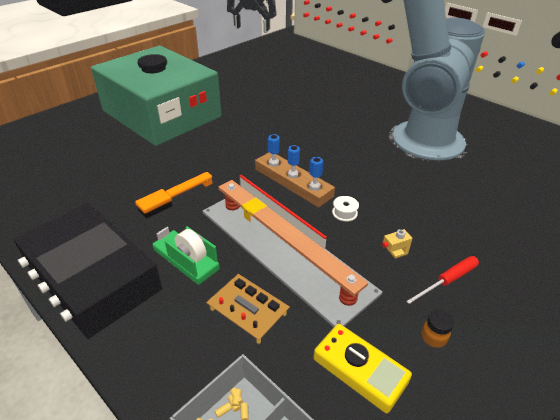

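View pics/side0.png

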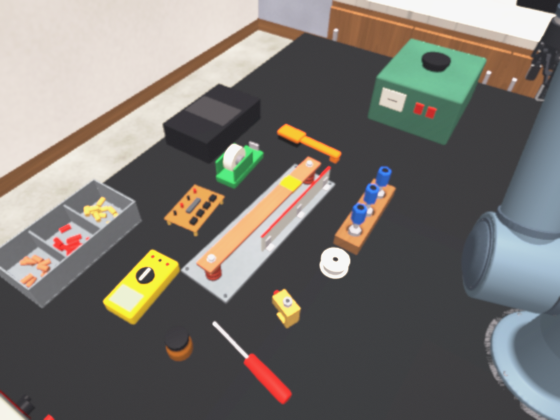

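View pics/wrist0.png

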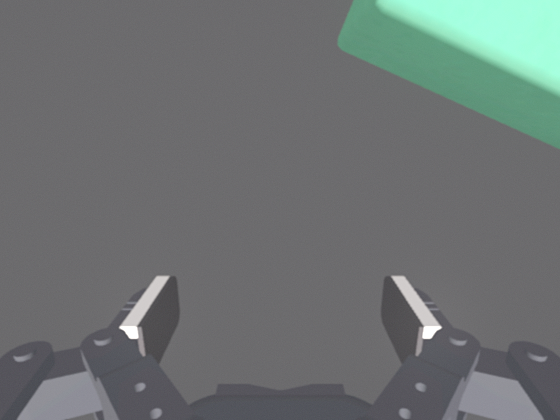

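The scene view shows the clamp at about (398,242), the rack at (293,178), the bar running from (228,188) to (358,285), and the band at (255,210). The side view shows the clamp at (286,306). I'll enlarge these areas.

```bash
python3 - <<'E'
from h import *
a=np.load('pics/scene0.npy');b=np.load('pics/side0.npy')
def crop(im,x0,y0,x1,y1,f,n): cv2.imwrite(f'pics/{n}.png',cv2.resize(im[y0:y1,x0:x1],None,fx=f,fy=f,interpolation=cv2.INTER_CUBIC))
crop(a,200,120,400,320,3,'sA')   # scene bar+rack
crop(b,180,150,400,300,3.6,'sB')
A=cv2.resize(a[220:270,370:430],None,fx=8,fy=8,interpolation=cv2.INTER_CUBIC)
B=cv2.resize(b[280:330,260:310],None,fx=8,fy=8,interpolation=cv2.INTER_CUBIC)
cv2.imwrite('pics/sC.png',np.hstack([cv2.resize(A[:,:400],(400,400)),B]))
E
```

```text
(no output)
```

View pics/sA.png

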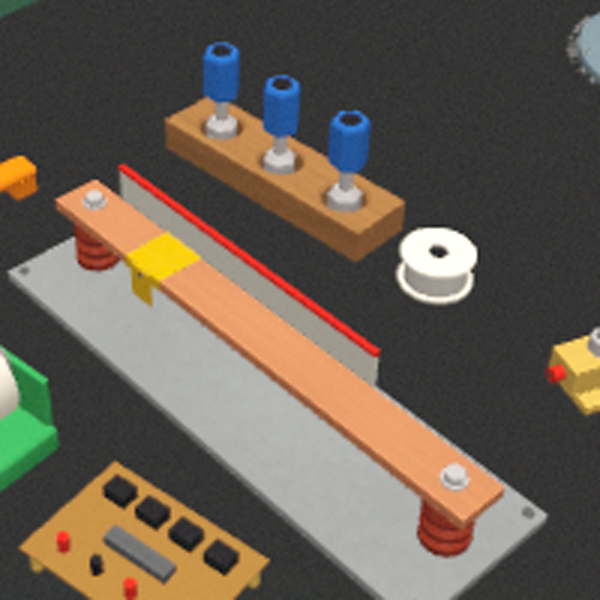

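View pics/sB.png

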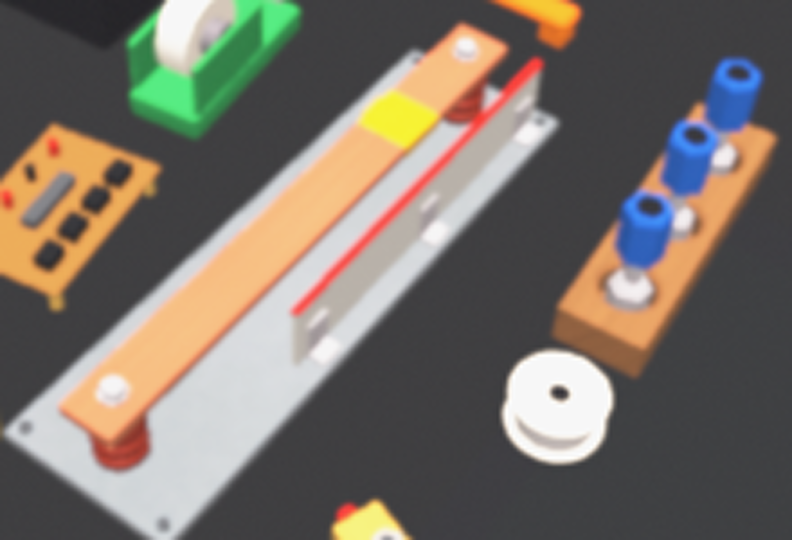

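View pics/sC.png

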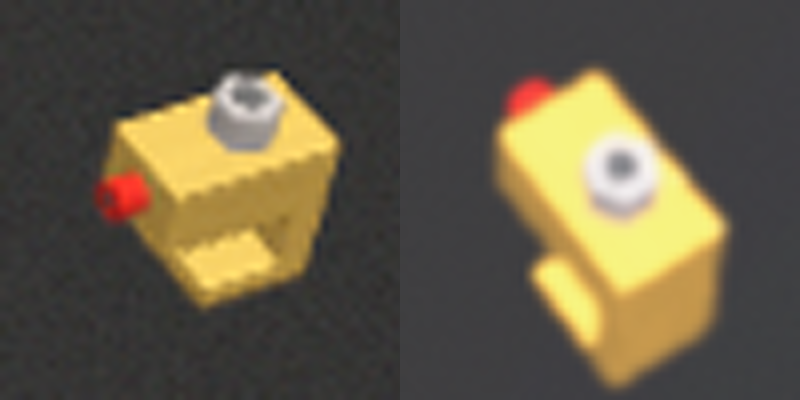

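```bash
python3 - <<'E'
from h import *
cs,cd=cam('scene'),cam('side')
a=np.load('pics/scene0.npy');b=np.load('pics/side0.npy')
def S(u,v,f=3,o=(200,120)): return ((u+.5)/f-.5+o[0],(v+.5)/f-.5+o[1])
def D(u,v): return S(u,v,3.6,(180,150))
print('bar corners scene');
for p in [(57,205),(97,180),(502,490),(462,520)]: print(onz(cs,S(*p),.065).round(4))
print('bar corners side')
for p in [(60,405),(115,443),(462,22),(508,48)]: print(onz(cd,D(*p),.065).round(4))
print('bolts'); 
for p,q in [((94,197),(466,47)),((455,474),(112,386))]:
    print(*two(cs,S(*p),cd,D(*q)), onz(cs,S(*p),.071).round(4),onz(cd,D(*q),.071).round(4))
print('guard end',two(cs,S(379,351),cd,D(293,313)))
print('rack handle tops z.106')
for p,q in [((222,48),(738,72)),((282,82),(694,135)),((350,118),(651,206))]:
    print(onz(cs,S(*p),.106).round(4),onz(cd,D(*q),.106).round(4),two(cs,S(*p),cd,D(*q)))
print('clamp top')
sc=[S(*p,8,(370,220)) for p in [(117,123),(180,198),(340,148),(275,72)]]
sd=[S(*p,8,(260,280)) for p in [(197,70),(98,135),(225,290),(325,222)]]
for p in sc: print(onz(cs,p,.05).round(4))
for p in sd: print(onz(cd,p,.05).round(4))
print('nut',onz(cs,S(248,92,8,(370,220)),.062),onz(cd,S(222,165,8,(260,280)),.062))
for im,c,n,box in((a,cs,'scene',(230,185,280,225)),(b,cd,'side',(270,165,310,205))):
    h=cv2.cvtColor(im,cv2.COLOR_BGR2HSV); m=((h[...,0]>22)&(h[...,0]<32)&(h[...,1]>150)&(h[...,2]>150)).astype(np.uint8)
    x0,y0,x1,y1=box; mm=np.zeros_like(m); mm[y0:y1,x0:x1]=m[y0:y1,x0:x1]
    k=max(cv2.findContours(mm,0,2)[0],key=cv2.contourArea)
    r=cv2.approxPolyDP(k,2,True)[:,0]; print(n,r.tolist())
    for p in r: print(onz(c,p,.065).round(4))
E
```

```text
bar corners scene
[ 0.6446 -0.1977  0.065 ]
[ 0.6016 -0.1999  0.065 ]
[0.6354 0.2166 0.065 ]
[0.6716 0.2128 0.065 ]
bar corners side
[0.6689 0.2131 0.065 ]
[0.6269 0.2164 0.065 ]
[ 0.6394 -0.2069  0.065 ]
[ 0.5979 -0.1999  0.065 ]
bolts
[ 0.62157659 -0.18000762  0.06950335] 0.0005575745006216178 [ 0.6226 -0.1789  0.071 ] [ 0.6208 -0.178   0.071 ]
[0.64946872 0.18983515 0.07034798] 0.0006551853508417928 [0.6501 0.1905 0.071 ] [0.6492 0.1898 0.071 ]
guard end (array([0.59440946, 0.08480493, 0.06517822]), np.float64(0.001263880378913095))
rack handle tops z.106
[ 0.4374 -0.2221  0.106 ] [ 0.4401 -0.2191  0.106 ] (array([ 0.43996109, -0.21893174,  0.10745665]), np.float64(0.001967216335270994))
[ 0.4401 -0.1501  0.106 ] [ 0.4414 -0.1471  0.106 ] (array([ 0.44146173, -0.14812016,  0.10643323]), np.float64(0.0020795431304611546))
[ 0.4402 -0.0764  0.106 ] [ 0.4393 -0.0751  0.106 ] (array([ 0.43959502, -0.07655681,  0.10514907]), np.float64(0.0009417240118996243))
clamp top
[0.49   0.1604 0.05  ]
[0.5021 0.1879 0.05  ]
[0.4564 0.2081 0.05  ]
[0.4431 0.1799 0.05  ]
[0.4901 0.1599 0.05  ]
[0.5011 0.1887 0.05  ]
[0.4537 0.2074 0.05  ]
[0.4425 0.1791 0.05  ]
nut [0.46751685 0.18409877 0.062     ] [0.46816624 0.18549484 0.062     ]
scene [[266, 205], [254, 198], [242, 207], [251, 214]]
[ 0.6101 -0.0759  0.065 ]
[ 0.612  -0.1127  0.065 ]
[ 0.6523 -0.1088  0.065 ]
[ 0.6543 -0.0776  0.065 ]
side [[288, 176], [281, 184], [293, 190], [300, 181]]
[ 0.6435 -0.1114  0.065 ]
[ 0.6432 -0.0775  0.065 ]
[ 0.6082 -0.0756  0.065 ]
[ 0.6096 -0.1121  0.065 ]
```

```bash
cat >> h.py <<'E'
def go(x,y,z,yaw,st=None):
    """shift/turn (tool axes now) to bring TCP to x,y,z with jaw axis at yaw deg, tool down"""
    st=st or readout.read_state(); R=np.array(st['eef_rot']); p=np.array(st['eef_pos'])
    d=R.T@(np.array([x,y,z])-p); cur=np.degrees(np.arctan2(R[1,2],R[0,2])); dt=(cur-yaw+180)%360-180
    print('shift',(d).round(4).tolist(),'turn',round(dt,2),'p',p.round(4),'yaw',round(cur,2),'tilt',R[:2,0].round(4),'q6',round(st['q'][5],2),'t',round(st['t'],2))
E
python3 - <<'E'
from h import *
go(.471,.184,.17,67.5)
E
```

```text
shift [0.0615, 0.5056, -0.5676] turn -135.39 p [ 0.2162 -0.5323  0.2306] yaw -67.89 tilt [-0.0004  0.0015] q6 1.46 t 0.15
```

```bash
python3 -m crank '[0.02,0.253,-0.284,-68, 0.02,0.253,-0.284,-68, 0.02,0.253,-0.284,-68, 0.02,0.253,-0.284,-68, 0.02,0.253,-0.284,-68, 0.02,0.253,-0.284,-68, 0.02,0.253,-0.284,-68, 0.02,0.253,-0.284,-68]' -1 60; python3 - <<'E'
from h import *
go(.471,.184,.17,67.5)
E
```

```text
t: 0.95
eef_pos: [0.3437, -0.1713, 0.211]
eef_rot: [[-0.0, -0.01, 1.0], [0.001, 1.0, 0.01], [-1.0, 0.001, -0.0]]
ft_force: [-0.2, -0.1, 0.9]
finger_gap: 0.999
shift [0.0413, 0.354, 0.1307] turn -66.94 p [ 0.3437 -0.1713  0.211 ] yaw 0.56 tilt [-0.0004  0.0011] q6 0.93 t 0.95
```

```bash
python3 -m crank '[0.041,0.354,0.131,-67, 0.041,0.354,0.131,-67, 0.041,0.354,0.131,-67, 0.041,0.354,0.131,-67, 0.041,0.354,0.131,-67, 0.041,0.354,0.131,-67, 0.041,0.354,0.131,-67, 0.041,0.354,0.131,-67]' 
python3 -m crank '[0,0,0,0,0,0,0,0,0,0,0,0]' >/dev/null;python3 - <<'E'
from h import *
go(.471,.184,.17,67.5)
s=readout.read_state();im=capture('wrist');np.save('pics/w1.npy',im);cv2.imwrite('pics/w1.png',im)
E
```

```text
t: 1.75
eef_pos: [0.4747, 0.1831, 0.1696]
eef_rot: [[-0.0, -0.924, 0.381], [0.001, 0.381, 0.924], [-1.0, 0.0, 0.0]]
ft_force: [0.5, -1.1, -0.3]
finger_gap: 1.002
shift [0.0002, 0.0045, 0.0037] turn -0.5 p [0.4737 0.1789 0.1702] yaw 67.0 tilt [-0.0008 -0.0007] q6 0.64 t 2.05
```

View pics/w1.png

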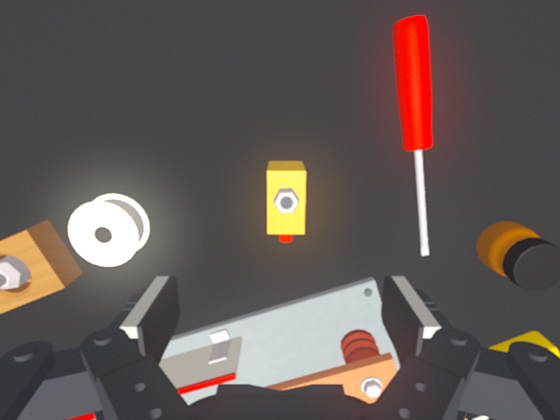

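The wrist view shows the clamp centred at about (286,200), with the nut on top and the red socket at the bottom. I'll measure it from the mask.

```bash
python3 - <<'E'
from h import *
im=np.load('pics/w1.npy'); s=readout.read_state(); c=cam('wrist',s)
cv2.imwrite('pics/w1c.png',cv2.resize(im[150:255,250:325],None,fx=7.5,fy=7.5,interpolation=cv2.INTER_CUBIC)[:600])
h=cv2.cvtColor(im,cv2.COLOR_BGR2HSV)
m=((h[...,0]>15)&(h[...,0]<32)&(h[...,1]>120)&(h[...,2]>200)).astype(np.uint8);m[:, :255]=0;m[:,320:]=0;m[:150]=0;m[250:]=0
k=max(cv2.findContours(m,0,2)[0],key=cv2.contourArea); print(cv2.approxPolyDP(k,2,True)[:,0].tolist()); 
r=cv2.boxPoints(cv2.minAreaRect(k)); print(r)
for p in r: print(onz(c,p,.05).round(4))
E
```

```text
[[267, 170], [267, 233], [303, 234], [305, 171]]
[[267. 170.]
 [305. 170.]
 [305. 234.]
 [267. 234.]]
[0.4437 0.1815 0.05  ]
[0.4549 0.208  0.05  ]
[0.503  0.1889 0.05  ]
[0.4911 0.1608 0.05  ]
```

View pics/w1c.png

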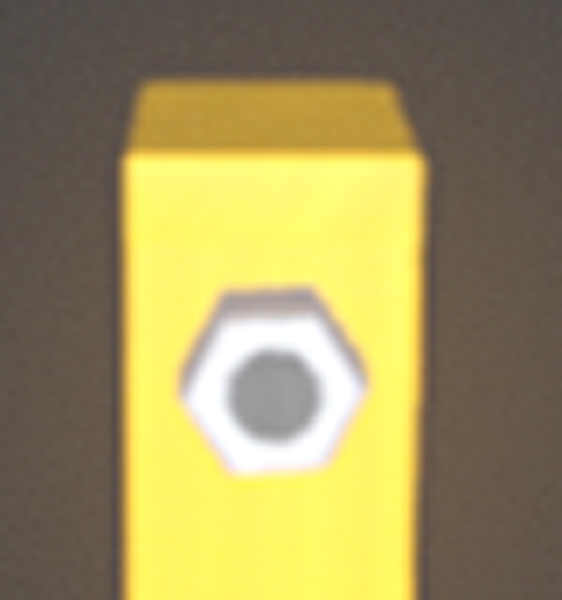

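```bash
python3 - <<'E'
from h import *
go(.472,.185,.028,67.4)
E
```

```text
shift [0.1423, 0.0041, 0.0052] turn -0.42 p [0.4738 0.1787 0.1703] yaw 66.98 tilt [-0.0005 -0.0005] q6 0.64 t 2.1
```

```bash
python3 -m crank '[0.03,0.004,0.005,-0.4, 0.06,0.004,0.005,-0.4, 0.08,0.004,0.005,-0.4, 0.08,0.004,0.005,-0.4]';  python3 - <<'E'
from h import *
go(.472,.185,.028,67.4)
E
```

```text
t: 2.5
eef_pos: [0.4697, 0.1841, 0.0879]
eef_rot: [[-0.006, -0.923, 0.385], [-0.002, 0.385, 0.923], [-1.0, 0.005, -0.004]]
ft_force: [-0.6, 0.6, 0.9]
finger_gap: 0.997
shift [0.0599, -0.002, 0.002] turn -0.03 p [0.4697 0.1841 0.0879] yaw 67.37 tilt [-0.0056 -0.0017] q6 0.64 t 2.5
```

```bash
python3 -m crank '[0.03,0,0.001,0, 0.06,0,0.001,0, 0.06,0,0.001,0, 0.06,0,0.001,0]';  python3 - <<'E'
from h import *
go(.472,.185,.028,67.4)
E
```

```text
t: 2.9
eef_pos: [0.4731, 0.1864, 0.0314]
eef_rot: [[-0.0, -0.923, 0.384], [-0.0, 0.384, 0.923], [-1.0, 0.0, -0.0]]
ft_force: [-0.4, -0.3, -0.7]
finger_gap: 0.997
shift [0.0034, 0.0005, -0.0017] turn 0.04 p [0.4731 0.1864 0.0314] yaw 67.44 tilt [-0.0001 -0.0002] q6 0.64 t 2.9
```

```bash
python3 -m crank '[0.003,0,-0.001,0, 0.003,0,-0.001,0, 0.003,0,-0.001,0]'; python3 -m crank '[0,0,0,0,0,0,0,0,0,0,0,0,0,0,0,0,0,0,0,0,0,0,0,0,0,0,0,0,0,0,0,0]' 1 60; python3 - <<'E'
from h import *
im=capture('wrist');cv2.imwrite('pics/w2.png',im)
go(.472,.185,.028,67.4)
E
```

```text
t: 3.2
eef_pos: [0.4734, 0.1861, 0.0284]
eef_rot: [[0.002, -0.924, 0.383], [0.0, 0.383, 0.924], [-1.0, -0.002, 0.001]]
ft_force: [-0.6, 0.4, -0.2]
finger_gap: 0.999
t: 4.0
eef_pos: [0.4728, 0.1858, 0.0275]
eef_rot: [[0.0, -0.924, 0.383], [-0.0, 0.383, 0.924], [-1.0, -0.001, -0.0]]
ft_force: [-0.5, -1.6, 4.5]
finger_gap: 0.333
shift [-0.0005, 0.0004, -0.0011] turn 0.1 p [0.4728 0.1858 0.0275] yaw 67.5 tilt [ 0.0005 -0.0004] q6 0.64 t 4.05
```

View pics/w2.png

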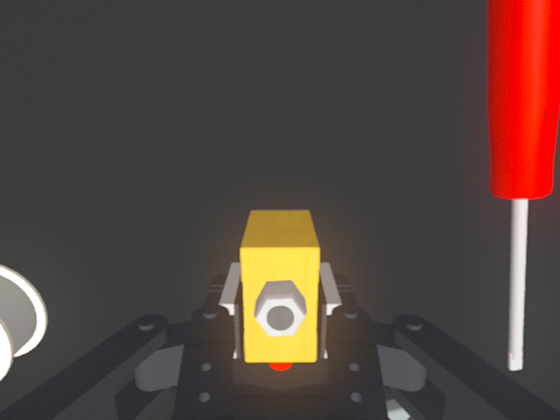

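```bash
cat >> h.py <<'E'
SO=np.array([.6355,.0049]); SX=np.array([.9972,-.0752]); SY=np.array([.0752,.9972])
def st2w(x,y): return SO+x*SX+y*SY
def w2st(p): d=np.array(p[:2])-SO; return np.array([d@SX,d@SY])
E
python3 -m crank '[-0.03,0,0,0,-0.06,0,0,0,-0.085,0,0,0,-0.085,0,0,0]'
python3 - <<'E'
from h import *
go(*st2w(-.087,.122),.112,85.7)
E
```

```text
t: 4.45
eef_pos: [0.4746, 0.1868, 0.1147]
eef_rot: [[0.005, -0.924, 0.382], [0.002, 0.382, 0.924], [-1.0, -0.004, 0.003]]
ft_force: [1.5, 0.9, -3.4]
finger_gap: 0.339
shift [0.003, -0.0975, -0.0177] turn -18.19 p [0.4746 0.1868 0.1147] yaw 67.51 tilt [0.0048 0.0017] q6 0.64 t 4.45
```

```bash

python3 -m crank '[0,-0.033,-0.006,-6,0,-0.066,-0.012,-12,0,-0.0975,-0.0177,-18.2,0,-0.0975,-0.0177,-18.2,0,-0.0975,-0.0177,-18.2,0,-0.0975,-0.0177,-18.2]'
python3 - <<'E'
from h import *
go(*st2w(-.087,.122),.0705,85.7); s=readout.read_state(); print(s['ft_force'])
im=capture('wrist');cv2.imwrite('pics/w3.png',im);np.save('pics/w3.npy',im)
im=capture('side');cv2.imwrite('pics/d3.png',im)
E
```

```text
t: 5.05
eef_pos: [0.5538, 0.1326, 0.1105]
eef_rot: [[-0.004, -0.997, 0.075], [-0.0, 0.075, 0.997], [-1.0, 0.004, -0.0]]
ft_force: [0.8, -0.6, -4.4]
finger_gap: 0.341
shift [0.04, -0.0042, 0.0009] turn -0.0 p [0.5538 0.1326 0.1105] yaw 85.7 tilt [-0.004  -0.0001] q6 0.2 t 5.05
[ 0.77163206 -0.55818309 -4.44949903]
```

View pics/w3.png

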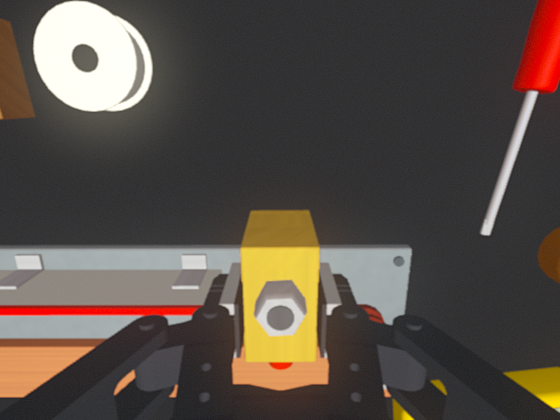

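View pics/d3.png

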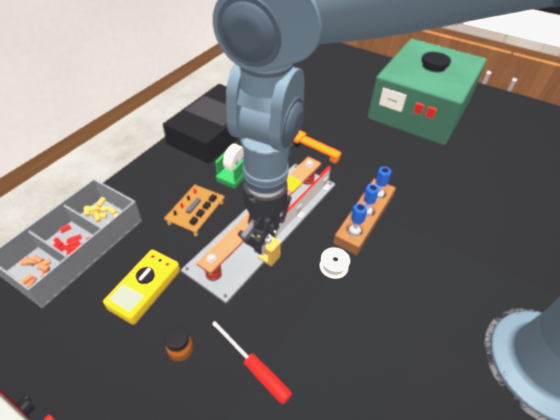

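```bash

python3 - <<'E'
from h import *
c=cam('wrist')
for p,z in [((410,246),.01),((5,247),.01),((10,305),.065),((215,306),.065),((20,339),.065),((398,261),.01)]: print(p,w2st(onz(c,p,z)).round(4))
E
```

```text
(410, 246) [-0.0655  0.2199]
(5, 247) [-0.0639 -0.0854]
(10, 305) [-0.0482 -0.0443]
(215, 306) [-0.0478  0.082 ]
(20, 339) [-0.0235 -0.0435]
(398, 261) [-0.0532  0.2121]
```

```bash

python3 -m crank '[0.02,-0.003,0.001,0,0.04,-0.004,0.001,0,0.04,-0.004,0.001,0,0.04,-0.004,0.001,0]'
python3 - <<'E'
from h import *
go(*st2w(-.007,.122),.0705,85.7); s=readout.read_state(); print(s['ft_force'],w2st(s['eef_pos']))
E
```

```text
t: 5.55
eef_pos: [0.5588, 0.1333, 0.0722]
eef_rot: [[-0.002, -0.997, 0.074], [-0.0, 0.074, 0.997], [-1.0, 0.002, -0.0]]
ft_force: [0.0, 0.1, -3.5]
finger_gap: 0.341
shift [0.0015, -0.0792, -0.0004] turn 0.04 p [0.5588 0.1333 0.0722] yaw 85.74 tilt [-0.0017 -0.0002] q6 0.2 t 5.55
[ 1.39963462e-03  7.28256210e-02 -3.50297298e+00] [-0.0861837   0.12231098]
```

```bash

python3 -m crank '[0.0015,-0.015,0,0,0.0015,-0.03,0,0,0.0015,-0.045,0,0,0.0015,-0.06,0,0,0.0015,-0.07,0,0,0.0015,-0.079,0,0,0.0015,-0.079,0,0,0.0015,-0.079,0,0]'
python3 - <<'E'
from h import *
go(*st2w(-.007,.122),.0705,85.7); s=readout.read_state(); print(s['ft_force'],s['ft_torque'],w2st(s['eef_pos']))
im=capture('wrist');cv2.imwrite('pics/w4.png',im);np.save('pics/w4.npy',im)
E
```

```text
t: 6.35
eef_pos: [0.6387, 0.1272, 0.0712]
eef_rot: [[0.0, -0.997, 0.075], [-0.0, 0.075, 0.997], [-1.0, -0.0, 0.0]]
ft_force: [-0.7, -0.1, -2.9]
finger_gap: 0.339
shift [0.0007, 0.001, -0.0002] turn 0.01 p [0.6387 0.1272 0.0712] yaw 85.71 tilt [ 0.0005 -0.    ] q6 0.17 t 6.35
[-0.66756594 -0.05845615 -2.93375025] [-0.02062318 -0.014568    0.02508138] [-0.00598113  0.12221424]
```

View pics/w4.png

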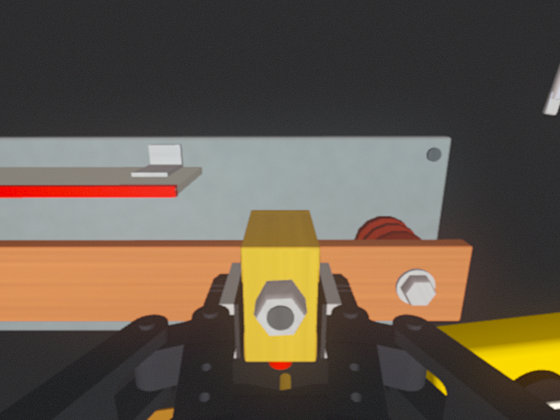

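```bash

python3 -m crank '[0,0,-0.02,0,0,0,-0.05,0,0,0,-0.08,0,0,0,-0.11,0,0,0,-0.14,0,0,0,-0.16,0,0,0,-0.17,0,0,0,-0.17,0]'
python3 - <<'E'
from h import *
go(*st2w(-.007,-.0996),.0705,85.7); s=readout.read_state(); print(s['ft_force'],s['ft_torque'],w2st(s['eef_pos']))
im=capture('wrist');cv2.imwrite('pics/w5.png',im);np.save('pics/w5.npy',im)
E
```

```text
t: 7.2
eef_pos: [0.6257, -0.0434, 0.071]
eef_rot: [[0.0, -0.997, 0.077], [-0.0, 0.077, 0.997], [-1.0, -0.0, -0.0]]
ft_force: [0.6, 0.6, -4.2]
finger_gap: 0.339
shift [0.0005, 0.0008, -0.0507] turn -0.1 p [ 0.6257 -0.0434  0.071 ] yaw 85.6 tilt [ 0.0003 -0.0001] q6 -0.09 t 7.2
[ 0.5521641   0.56260637 -4.19696484] [ 0.0328038  -0.02800485  0.031293  ] [-0.00611017 -0.04886316]
```

View pics/w5.png

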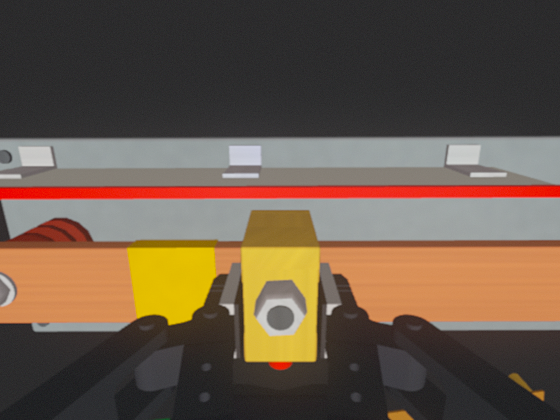

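```bash

python3 - <<'E'
from h import *
im=np.load('pics/w5.npy');c=cam('wrist')
h=cv2.cvtColor(im,cv2.COLOR_BGR2HSV)
m=(h[...,0]>=22)&(h[...,0]<35)&(h[...,1]>150)
for r in (265,285,300):
    x=np.where(m[r,100:225])[0]+100; print(r,x.min(),x.max(),w2st(onz(c,(x.min()-.5,r),.065)),w2st(onz(c,(x.max()+.5,r),.065)))
for p in [(243,355),(317,355)]: print(w2st(onz(c,p,.0436+.05)))
E
```

```text
265 130 214 [-0.01011568 -0.11728102] [-0.01015709 -0.07764809]
285 132 210 [ 0.00030213 -0.11765086] [ 0.00026328 -0.08011632]
300 135 205 [ 0.00837808 -0.11721464] [ 0.00834292 -0.08299388]
[ 0.01671052 -0.06227784]
[ 0.01668019 -0.03188806]
```

```bash

python3 -m crank '[0,0.001,-0.02,0,0,0.001,-0.04,0,0,0.001,-0.0505,0,0,0.001,-0.0505,0,0,0.001,-0.0505,0,0,0.001,-0.0505,0]'
python3 - <<'E'
from h import *
go(*st2w(-.007,-.0996),.0665,85.7); s=readout.read_state(); print(s['ft_force'],s['ft_torque'],w2st(s['eef_pos']))
im=capture('wrist');cv2.imwrite('pics/w6.png',im);np.save('pics/w6.npy',im)
E
```

```text
t: 7.85
eef_pos: [0.6212, -0.0915, 0.0707]
eef_rot: [[-0.0, -0.997, 0.074], [0.001, 0.074, 0.997], [-1.0, 0.0, 0.001]]
ft_force: [-0.3, -0.2, -3.4]
finger_gap: 0.342
shift [0.0042, -0.0, -0.0024] turn 0.08 p [ 0.6212 -0.0915  0.0707] yaw 85.78 tilt [-0.0002  0.0006] q6 -0.17 t 7.85
[-0.31925639 -0.20643434 -3.3847965 ] [0.01045288 0.00562395 0.01459344] [-0.00703905 -0.09719039]
```

View pics/w6.png

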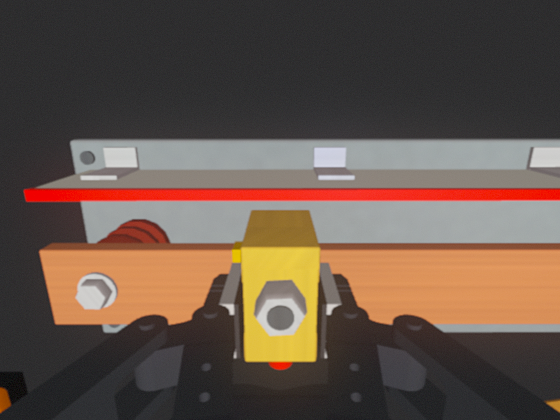

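```bash

python3 - <<'E'
from h import *
im=np.load('pics/w6.npy');c=cam('wrist')
for p in [(232,250),(232,258)]: print(w2st(onz(c,p,.065)))
for p in [(243,355),(317,355)]: print(w2st(onz(c,p,.0432+.05)))
cv2.imwrite('pics/w6c.png',cv2.resize(im[200:370,200:360],None,fx=3.5,fy=3.5,interpolation=cv2.INTER_CUBIC))
E
python3 -m crank '[0,0,0,0,0,0,0,0]'
```

```text
[-0.01864466 -0.11876315]
[-0.01464346 -0.11891428]
[ 0.01602302 -0.11183662]
[ 0.01593148 -0.08140349]
t: 8.1
eef_pos: [0.6212, -0.0922, 0.0708]
eef_rot: [[0.0, -0.997, 0.074], [0.0, 0.074, 0.997], [-1.0, -0.0, 0.0]]
ft_force: [0.6, 0.1, -3.7]
finger_gap: 0.336
```

View pics/w6c.png

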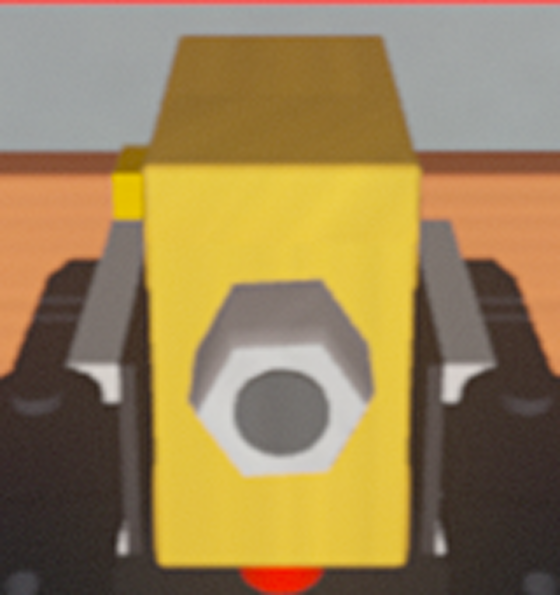

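```bash

python3 -m crank '[0,0,-0.0015,0,0.002,0,-0.0015,0,0.004,0,-0.0015,0,0.0045,0,-0.0015,0,0.0045,0,-0.0015,0]'
python3 - <<'E'
from h import *
go(*st2w(-.007,-.0990),.0665,85.7); s=readout.read_state(); print(s['ft_force'],s['ft_torque'],w2st(s['eef_pos']))
E
```

```text
t: 8.6
eef_pos: [0.6211, -0.0943, 0.0666]
eef_rot: [[0.0, -0.997, 0.075], [-0.0, 0.075, 0.997], [-1.0, -0.0, -0.0]]
ft_force: [-0.4, -0.8, -0.2]
finger_gap: 0.332
shift [0.0001, 0.0001, 0.001] turn -0.0 p [ 0.6211 -0.0943  0.0666] yaw 85.7 tilt [ 0.0003 -0.0002] q6 -0.18 t 8.6
[-0.44523347 -0.79708037 -0.22569339] [ 0.02072843  0.13118531 -0.01303389] [-0.00685503 -0.10002499]
```

```bash

python3 -m crank '[0,0,0,0,0,0,0,0,0,0,0,0,0,0,0,0,0,0,0,0]' -1
python3 -m crank '[-0.02,0,0,0,-0.05,0,0,0,-0.09,0,0,0,-0.13,0,0,0,-0.13,0,0,0,-0.13,0,0,0]'
python3 - <<'E'
from h import *
im=capture('wrist');cv2.imwrite('pics/w7.png',im);np.save('pics/w7.npy',im);s=readout.read_state(); np.save('pics/s7.npy',s,allow_pickle=True)
im=capture('scene');cv2.imwrite('pics/s7.png',cv2.resize(im[150:270,190:350],None,fx=4,fy=4,interpolation=cv2.INTER_CUBIC))
E
```

```text
t: 9.1
eef_pos: [0.6212, -0.0943, 0.0664]
eef_rot: [[0.0, -0.997, 0.075], [-0.0, 0.075, 0.997], [-1.0, -0.0, -0.0]]
ft_force: [-0.2, 0.0, -1.1]
finger_gap: 1.002
t: 9.7
eef_pos: [0.6222, -0.0945, 0.1977]
eef_rot: [[0.003, -0.997, 0.075], [-0.001, 0.075, 0.997], [-1.0, -0.003, -0.001]]
ft_force: [-0.4, 0.3, 0.3]
finger_gap: 1.001
```

View pics/w7.png

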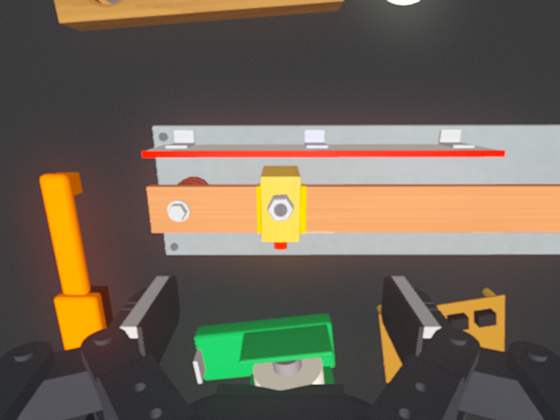

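View pics/s7.png

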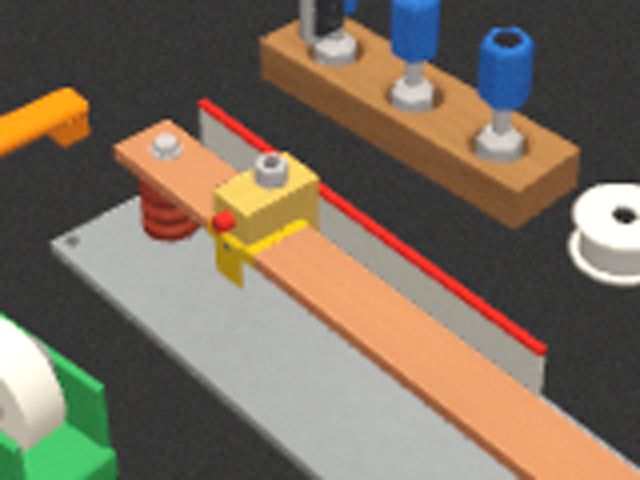

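The clamp sits centred on the band, with yellow showing on both sides at x 257 and 306. Next I'll measure the nut's position and angle.

```bash

python3 - <<'E'
from h import *
im=np.load('pics/w7.npy');s=np.load('pics/s7.npy',allow_pickle=True).item();c=cam('wrist',s)
cv2.imwrite('pics/w7c.png',cv2.resize(im[160:255,240:320],None,fx=6.2,fy=6.2,interpolation=cv2.INTER_CUBIC))
g=cv2.cvtColor(im,cv2.COLOR_BGR2HSV)
m=((g[...,1]<60)&(g[...,2]>150)).astype(np.uint8); m[:190]=0;m[225:]=0;m[:,:262]=0;m[:,300:]=0
k=max(cv2.findContours(m,0,2)[0],key=cv2.contourArea); print(cv2.boundingRect(k)); (u,v),r=cv2.minEnclosingCircle(k); print(u,v,r)
w=onz(c,(u,v),.101);print('nut',w,w2st(w))
y=((g[...,0]>18)&(g[...,0]<30)&(g[...,1]>120)&(g[...,2]>120))
for row in (200,215,225): 
    x=np.where(y[row,240:320])[0]+240; print(row,x.min(),x.max(),[w2st(onz(c,(q,row),.065))[1].round(4) for q in (x.min()-.5,x.max()+.5)])
for p in [(261,185),(300,185),(300,241),(261,241)]: print(w2st(onz(c,p,.089)).round(4))
E
```

```text
(268, 195, 25, 26)
280.0 207.5 13.463011741638184
nut [ 0.61474247 -0.09320197  0.101     ] [-0.01332214 -0.09938825]
200 256 306 [np.float64(-0.1193), np.float64(-0.0779)]
215 257 305 [np.float64(-0.1187), np.float64(-0.0784)]
225 257 305 [np.float64(-0.1188), np.float64(-0.0782)]
[-0.0269 -0.1133]
[-0.027  -0.0848]
[ 0.0169 -0.084 ]
[ 0.0169 -0.1139]
```

View pics/w7c.png

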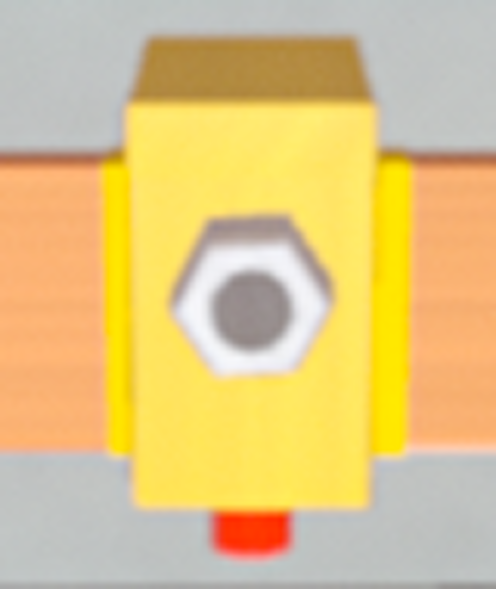

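```bash

python3 - <<'E'
from h import *
s=np.load('pics/s7.npy',allow_pickle=True).item();c=cam('wrist',s)
for p,z in [((280.1,209.6),.101),((280,175.7),.089),((280,241.5),.089)]:
    w=onz(c,p,z);print(w,w2st(w).round(4))
print(s['eef_pos'],s['eef_rot'])
# scene & side views of nut
for n in('scene','side'):
    im=capture(n); cc=cam(n); u,v=proj(cc,[.617,-.093,.101]).astype(int); print(n,u,v)
    cv2.imwrite(f'pics/{n}8.png',cv2.resize(im[v-20:v+20,u-25:u+25],None,fx=12,fy=12,interpolation=cv2.INTER_CUBIC))
E
```

```text
[ 0.61629491 -0.09324523  0.101     ] [-0.0118 -0.0993]
[ 0.59429222 -0.09169968  0.089     ] [-0.0338 -0.0994]
[ 0.6452731 -0.0954584  0.089    ] [ 0.0173 -0.0993]
[ 0.62100846 -0.09421646  0.19601612] [[ 3.95952375e-05 -9.97191093e-01  7.48994116e-02]
 [-1.12006245e-04  7.48994068e-02  9.97191088e-01]
 [-9.99999993e-01 -4.78732198e-05 -1.08725970e-04]]
scene 258 190
side 294 173
```

View pics/scene8.png

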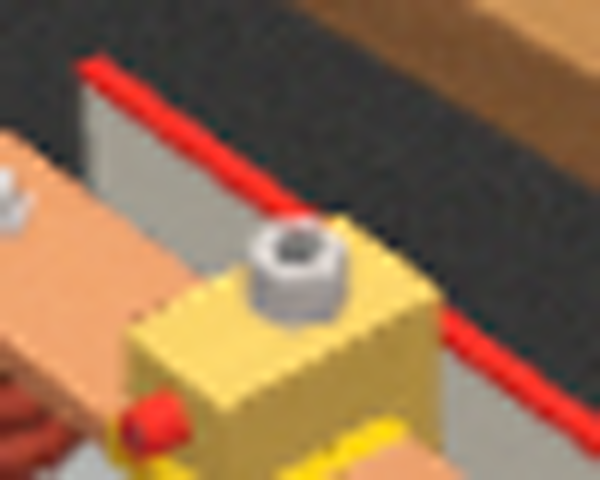

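View pics/side8.png

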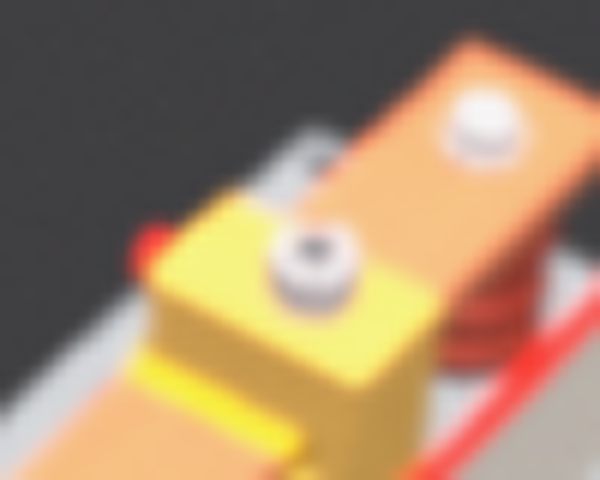

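```bash

python3 - <<'E'
from h import *
cs,cd=cam('scene'),cam('side')
p=((297+.5)/12-.5+233,(246+.5)/12-.5+170);q=((316+.5)/12-.5+269,(248+.5)/12-.5+153)
print(two(cs,p,cd,q)); 
for w in (onz(cs,p,.101),onz(cd,q,.101)): print(w,w2st(w))
go(.440,-.149,.22,90)
E
```

```text
(array([ 0.61684877, -0.09564   ,  0.10025647]), np.float64(0.00015366334486957415))
[ 0.61743789 -0.09505696  0.101     ] [-0.01049477 -0.10103535]
[ 0.61645532 -0.09481372  0.101     ] [-0.01149288 -0.10086668]
shift [-0.025, 0.1753, -0.0684] turn -4.3 p [ 0.6199 -0.0939  0.1944] yaw 85.7 tilt [-0.0034  0.0008] q6 -0.18 t 9.9
```

```bash

python3 -m crank '[-0.025,0.044,-0.017,-4.3,-0.025,0.088,-0.034,-4.3,-0.025,0.132,-0.05,-4.3,-0.025,0.175,-0.068,-4.3,-0.025,0.175,-0.068,-4.3,-0.025,0.175,-0.068,-4.3,-0.025,0.175,-0.068,-4.3]'
python3 - <<'E'
from h import *
s=readout.read_state();im=capture('wrist');cv2.imwrite('pics/w9.png',im);np.save('pics/w9.npy',im); np.save('pics/s9.npy',s,allow_pickle=True)
g=cv2.cvtColor(im,cv2.COLOR_BGR2HSV); c=cam('wrist',s)
m=((g[...,0]>100)&(g[...,0]<130)&(g[...,1]>120)).astype(np.uint8)
for k in cv2.findContours(m,0,2)[0]:
    if cv2.contourArea(k)>200: print(cv2.boundingRect(k))
E
```

```text
t: 10.6
eef_pos: [0.4421, -0.1489, 0.221]
eef_rot: [[0.0, -1.0, -0.0], [0.0, -0.0, 1.0], [-1.0, -0.0, 0.0]]
ft_force: [0.2, 0.1, 0.2]
finger_gap: 1.001
(263, 182, 39, 44)
(172, 180, 46, 45)
(349, 179, 45, 46)
```

View pics/w9.png

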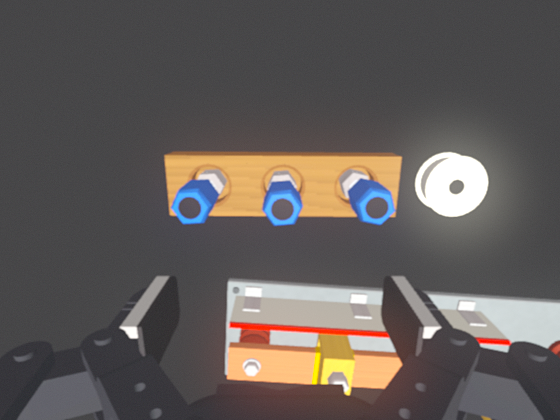

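```bash

python3 - <<'E'
from h import *
im=np.load('pics/w9.npy');s=np.load('pics/s9.npy',allow_pickle=True).item();c=cam('wrist',s)
o=[]
for u in(160,250,340): o.append(cv2.resize(im[165:235,u:u+70],(266,266),interpolation=cv2.INTER_CUBIC))
cv2.imwrite('pics/w9c.png',np.hstack(o))
g=cv2.cvtColor(im,cv2.COLOR_BGR2GRAY)
# dark cap on handle top
for (x,y) in [(190,208),(283,209),(376,207)]:
    b=(g[y-12:y+13,x-12:x+13]<60).astype(np.uint8); M=cv2.moments(b,True); u,v=x-12+M['m10']/M['m00'],y-12+M['m01']/M['m00']
    print(u,v,M['m00'],onz(c,(u,v),.106).round(4))
for p in [(166,153),(401,153),(397,217),(168,217)]: print(onz(c,p,.03).round(4))
E
```

```text
Traceback (most recent call last):
ZeroDivisionError: float division by zero
```

View pics/w9c.png

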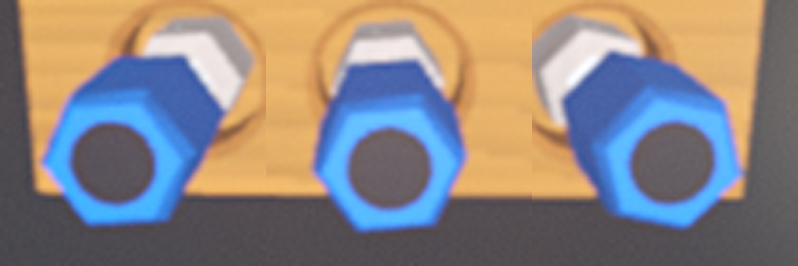

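```bash

python3 - <<'E'
from h import *
im=np.load('pics/w9.npy');s=np.load('pics/s9.npy',allow_pickle=True).item();c=cam('wrist',s)
g=cv2.cvtColor(im,cv2.COLOR_BGR2HSV)
for (x,y) in [(189.6,207.5),(282.3,209.1),(376.2,207.5)]: print(onz(c,(x,y),.106).round(4))
F=8
for x,y in [(190,208),(283,209),(376,207)]:
    p=cv2.resize(im[y-22:y+23,x-24:x+25],None,fx=F,fy=F,interpolation=cv2.INTER_CUBIC)
    h=cv2.cvtColor(p,cv2.COLOR_BGR2HSV); m=((h[...,0]>95)&(h[...,0]<130)&(h[...,1]>110)&(h[...,2]>205)).astype(np.uint8)
    k=max(cv2.findContours(m,0,1)[0],key=cv2.contourArea); k=cv2.convexHull(k)
    q=cv2.approxPolyDP(k,12,True)[:,0].astype(float)
    w=np.array([onz(c,((a+.5)/F-.5+x-24,(b+.5)/F-.5+y-22),.106)[:2] for a,b in q])
    e=np.roll(w,-1,0)-w; L=np.hypot(*e.T); an=np.degrees(np.arctan2(e[:,1],e[:,0]))
    wt=L; ph=np.angle((wt*L*np.exp(1j*np.radians(an*6))).sum(),deg=True)/6
    print(len(q),(L*1e3).round(1),an.round(0),'edge mod60',round(ph,1),'normal',round((ph+90)%60,1),'c',cv2.minEnclosingCircle(w.astype(np.float32))[0], w2st(cv2.minEnclosingCircle(w.astype(np.float32))[0]))
for p in [(166,153),(401,153),(397,217),(168,217)]: print(onz(c,p,.03).round(4))
# nut angle
im=np.load('pics/w7.npy');s=np.load('pics/s7.npy',allow_pickle=True).item();c=cam('wrist',s)
x,y=280,208
p=cv2.resize(im[y-22:y+23,x-24:x+25],None,fx=F,fy=F,interpolation=cv2.INTER_CUBIC)
h=cv2.cvtColor(p,cv2.COLOR_BGR2HSV); m=((h[...,1]<70)&(h[...,2]>205)).astype(np.uint8)
k=max(cv2.findContours(m,0,1)[0],key=cv2.contourArea);k=cv2.convexHull(k);q=cv2.approxPolyDP(k,10,True)[:,0].astype(float)
w=np.array([onz(c,((a+.5)/F-.5+x-24,(b+.5)/F-.5+y-22),.101)[:2] for a,b in q])
e=np.roll(w,-1,0)-w; L=np.hypot(*e.T); an=np.degrees(np.arctan2(e[:,1],e[:,0]))
print('nut',(L*1e3).round(1),an.round(0),(np.angle((L*L*np.exp(1j*np.radians(an*6))).sum(),deg=True)/6+90)%60)
E
```

```text
[ 0.4416 -0.2179  0.106 ]
[ 0.4428 -0.1467  0.106 ]
[ 0.4414 -0.0745  0.106 ]
6 [15.9 15.3 15.9 15.  14.8 14.8] [  35.  -27.  -86. -149.  153.   97.] edge mod60 -26.1 normal 3.9 c (0.44063839316368103, -0.21698090434074402) [-0.17763055 -0.23591323]
6 [14.9 16.4 14.5 14.9 13.8 16.1] [  37.  -23.  -85. -145.  160.  101.] edge mod60 -22.5 normal 7.5 c (0.4414491057395935, -0.14694160223007202) [-0.18208906 -0.16600907]
6 [15.6 14.9 14.6 14.5 14.7 16.1] [  77.   18.  -40. -101. -156.  143.] edge mod60 20.2 normal 50.2 c (0.44018974900245667, -0.07515010237693787) [-0.18874361 -0.09451329]
[ 0.4098 -0.2568  0.03  ]
[ 0.4094 -0.0336  0.03  ]
[ 0.4732 -0.031   0.03  ]
[ 0.4736 -0.2609  0.03  ]
nut [8.2 9.6 9.1 9.5 8.3 8.4] [  34.  -31.  -92. -154.  141.   88.] 57.645888559162884
```

```bash

python3 -m crank '[0,0,0,8.5,0,0,0,17,0,0,0,25.5,0,0,0,34,0,0,0,42.5,0,0,0,51,0,0,0,59.5,0,0,0,68]' -0.2 60
python3 -m crank '[0.05,0,0,8.5,0.07,0,0,14.5,0.07,0,0,14.5,0.07,0,0,14.5,0.07,0,0,14.5]'
python3 - <<'E'
from h import *
go(.4415,-.1477,.066,7.5)
s=readout.read_state();im=capture('wrist');cv2.imwrite('pics/w10.png',im);np.save('pics/w10.npy',im)
E
```

```text
t: 11.45
eef_pos: [0.4429, -0.1487, 0.2211]
eef_rot: [[0.0, -0.37, 0.929], [-0.0, 0.929, 0.37], [-1.0, -0.0, 0.0]]
ft_force: [-0.9, -0.3, -0.8]
finger_gap: 0.599
t: 11.95
eef_pos: [0.4432, -0.1494, 0.1528]
eef_rot: [[0.003, -0.133, 0.991], [-0.001, 0.991, 0.133], [-1.0, -0.002, 0.002]]
ft_force: [-0.3, -0.6, 0.4]
finger_gap: 0.601
shift [0.0868, 0.0021, -0.0016] turn 0.12 p [ 0.4432 -0.1494  0.1528] yaw 7.62 tilt [ 0.0026 -0.0014] q6 0.98 t 11.95
```

View pics/w10.png

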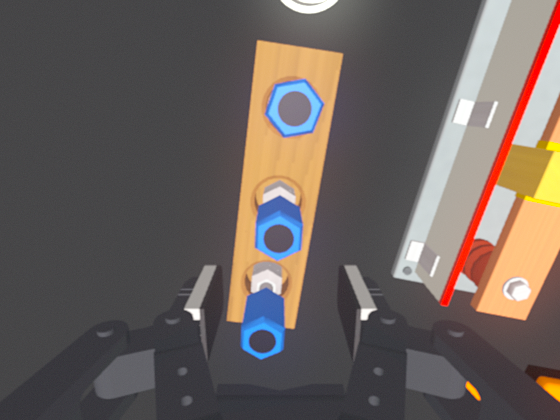

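```bash

python3 - <<'E'
from h import *
s=readout.read_state();c=cam('wrist',s)
for p in [(294,107),(278,238),(262,341)]: print(onz(c,p,.106).round(4))
print(proj(c,s['eef_pos']),proj(c,[.4415,-.1477,.106]))
go(.4415,-.1477,.066,7.5)
E
```

```text
[ 0.4414 -0.0736  0.106 ]
[ 0.4428 -0.1468  0.106 ]
[ 0.442  -0.2182  0.106 ]
[277.63970464 281.1656662 ] [275.55341117 239.19001506]
shift [0.0869, 0.0022, -0.0016] turn 0.1 p [ 0.4431 -0.1495  0.1529] yaw 7.6 tilt [ 0.0029 -0.0015] q6 0.98 t 12.0
```

```bash

python3 -m crank '[0.03,0.002,-0.001,0,0.06,0.002,-0.001,0,0.075,0.002,-0.001,0,0.087,0.002,-0.001,0,0.087,0.002,-0.001,0]'
python3 - <<'E'
from h import *
go(.4420,-.1472,.066,7.5)
s=readout.read_state(); print(s['ft_force'])
E
```

```text
t: 12.5
eef_pos: [0.4401, -0.147, 0.064]
eef_rot: [[-0.001, -0.131, 0.991], [0.0, 0.991, 0.131], [-1.0, 0.0, -0.001]]
ft_force: [-0.9, 0.2, -0.1]
finger_gap: 0.598
shift [-0.002, -0.0004, 0.0019] turn 0.05 p [ 0.4401 -0.147   0.064 ] yaw 7.55 tilt [-0.0007  0.0002] q6 0.98 t 12.5
[-0.87210189  0.22159254 -0.12302615]
```

```bash

python3 -m crank '[-0.001,0,0.001,0,-0.001,0,0.001,0,-0.001,0,0.001,0]'
python3 -m crank '[0,0,0,0,0,0,0,0,0,0,0,0,0,0,0,0,0,0,0,0,0,0,0,0]' 1 70
python3 - <<'E'
from h import *
go(.4420,-.1472,.066,7.5)
s=readout.read_state(); print(s['ft_force'])
s=readout.read_state();im=capture('wrist');cv2.imwrite('pics/w11.png',im);np.save('pics/w11.npy',im)
E
```

```text
t: 12.8
eef_pos: [0.4423, -0.1475, 0.0665]
eef_rot: [[0.002, -0.131, 0.991], [-0.001, 0.991, 0.131], [-1.0, -0.001, 0.002]]
ft_force: [1.0, -0.5, 0.1]
finger_gap: 0.6
t: 13.4
eef_pos: [0.4416, -0.1472, 0.066]
eef_rot: [[0.001, -0.131, 0.991], [-0.001, 0.991, 0.131], [-1.0, -0.001, 0.001]]
ft_force: [-1.1, -0.3, 5.6]
finger_gap: 0.322
shift [-0.0, -0.0001, 0.0004] turn 0.01 p [ 0.4416 -0.1472  0.066 ] yaw 7.51 tilt [ 0.0009 -0.0007] q6 0.98 t 13.4
[-1.05554659 -0.33075878  5.55728012]
```

View pics/w11.png

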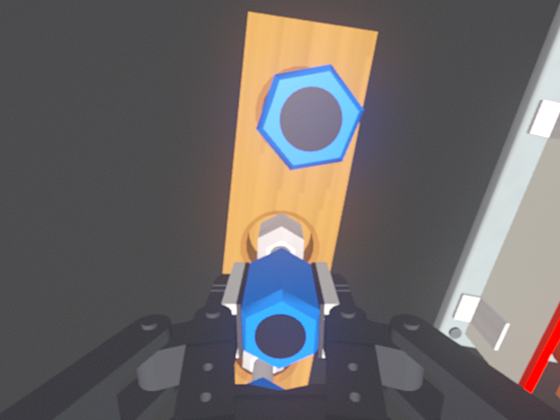

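```bash

python3 - <<'E'
from h import *
im=np.load('pics/w11.npy');s=readout.read_state();c=cam('wrist',s)
w=onz(c,(280,336),.106); R=np.array(s['eef_rot']); print(w, R.T@(w-np.array(s['eef_pos'])))
E
python3 -m crank '[-0.03,0,0,0,-0.06,0,0,0,-0.09,0,0,0,-0.12,0,0,0,-0.13,0,0,0,-0.13,0,0,0]'
python3 - <<'E'
from h import *
go(.617,-.094,.18,-2.4)
s=readout.read_state(); print(s['ft_force'])
E
```

```text
[ 0.44258136 -0.14668024  0.106     ] [-0.04006022  0.00037961  0.00107646]
t: 14.05
eef_pos: [0.4422, -0.1474, 0.1962]
eef_rot: [[0.002, -0.131, 0.991], [-0.001, 0.991, 0.131], [-1.0, -0.002, 0.002]]
ft_force: [-0.4, 0.3, -1.9]
finger_gap: 0.323
shift [0.0166, 0.0301, 0.1803] turn 9.91 p [ 0.4422 -0.1474  0.1962] yaw 7.51 tilt [ 0.0025 -0.0013] q6 0.98 t 14.05
[-0.4028576   0.34523705 -1.93105877]
```

```bash

python3 -m crank '[0,0.006,0.036,2,0,0.012,0.072,4,0,0.018,0.108,6,0,0.024,0.144,8,0,0.03,0.18,9.9,0,0.03,0.18,9.9,0,0.03,0.18,9.9,0,0.03,0.18,9.9]'
python3 - <<'E'
from h import *
go(.6167,-.0943,.166,-2.4)
s=readout.read_state(); print(s['ft_force'])
s=readout.read_state();im=capture('wrist');cv2.imwrite('pics/w12.png',im);np.save('pics/w12.npy',im)
E
```

```text
t: 14.85
eef_pos: [0.6141, -0.0938, 0.1937]
eef_rot: [[-0.003, 0.042, 0.999], [0.0, 0.999, -0.042], [-1.0, 0.0, -0.003]]
ft_force: [0.4, -0.1, -1.1]
finger_gap: 0.318
shift [0.0277, -0.0004, 0.0028] turn -0.01 p [ 0.6141 -0.0938  0.1937] yaw -2.41 tilt [-0.0033  0.0005] q6 1.36 t 14.85
[ 0.35723841 -0.14229775 -1.11475064]
```

View pics/w12.png

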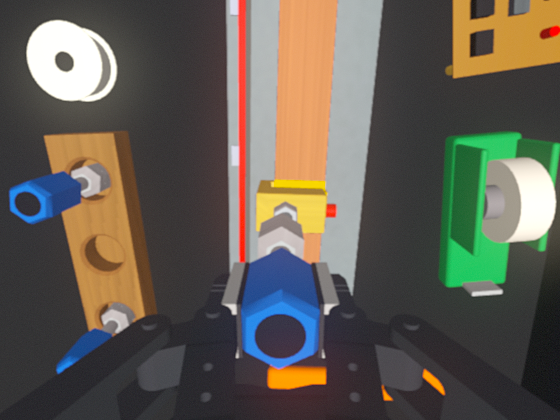

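```bash

python3 -m crank '[0.015,0,0.001,0,0.027,0,0.001,0,0.027,0,0.001,0,0.027,0,0.001,0]'
python3 - <<'E'
from h import *
go(.6167,-.0943,.161,-2.4)
s=readout.read_state(); print(s['ft_force'])
im=capture('wrist');cv2.imwrite('pics/w13.png',cv2.resize(im[150:300,200:360],None,fx=4,fy=4,interpolation=cv2.INTER_CUBIC))
E
```

```text
t: 15.3
eef_pos: [0.6158, -0.0938, 0.1681]
eef_rot: [[-0.001, 0.042, 0.999], [0.0, 0.999, -0.042], [-1.0, 0.0, -0.001]]
ft_force: [1.0, -0.1, -1.0]
finger_gap: 0.319
shift [0.0071, -0.0004, 0.0009] turn -0.02 p [ 0.6158 -0.0938  0.1681] yaw -2.42 tilt [-0.0012  0.0002] q6 1.36 t 15.3
[ 1.00068916 -0.06418403 -1.03834653]
```

View pics/w13.png

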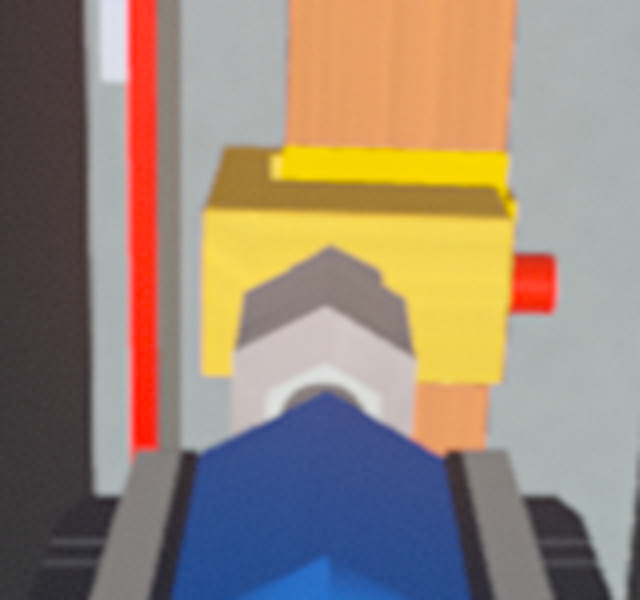

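```bash

python3 -m crank '[0.003,-0.0003,0.001,0,0.006,-0.0003,0.001,0,0.008,-0.0003,0.001,0,0.009,-0.0003,0.001,0,0.010,-0.0003,0.001,0]'
python3 - <<'E'
from h import *
go(.6167,-.0943,.149,-2.4)
s=readout.read_state(); print(s['ft_force'])
E
```

```text
t: 15.85
eef_pos: [0.6177, -0.094, 0.1582]
eef_rot: [[-0.0, 0.042, 0.999], [-0.0, 0.999, -0.042], [-1.0, -0.0, -0.0]]
ft_force: [-0.2, -0.2, -2.3]
finger_gap: 0.321
shift [0.0092, -0.0003, -0.001] turn 0.01 p [ 0.6177 -0.094   0.1582] yaw -2.39 tilt [-0.0001 -0.0001] q6 1.36 t 15.85
[-0.19588999 -0.20350246 -2.33267992]
```

```bash

python3 -m crank '[0.002,0,-0.0007,0,0.004,0,-0.0007,0,0.004,0,-0.0007,0]'
python3 - <<'E'
from h import *
go(.6167,-.0943,.149,-2.4)
s=readout.read_state(); print(s['ft_force'])
im=capture('wrist');cv2.imwrite('pics/w14.png',cv2.resize(im[150:300,200:360],None,fx=4,fy=4,interpolation=cv2.INTER_CUBIC))
E
```

```text
t: 16.15
eef_pos: [0.6168, -0.094, 0.1539]
eef_rot: [[-0.001, 0.042, 0.999], [0.0, 0.999, -0.042], [-1.0, 0.0, -0.001]]
ft_force: [-0.7, 0.2, -1.0]
finger_gap: 0.316
shift [0.0049, -0.0003, -0.0001] turn 0.0 p [ 0.6168 -0.094   0.1539] yaw -2.4 tilt [-0.0006  0.0001] q6 1.36 t 16.15
[-0.65332086  0.20429806 -1.00914671]
```

View pics/w14.png

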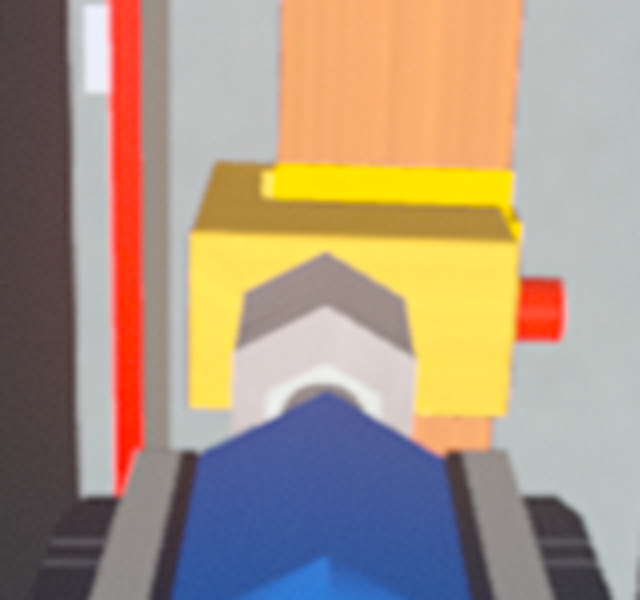

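```bash

python3 -m crank '[0.002,0,0,0,0.004,0,0,0,0.006,0,0,0,0.006,0,0,0]'
python3 - <<'E'
from h import *
go(.6167,-.0943,.149,-2.4)
s=readout.read_state(); print(s['ft_force'])
im=capture('wrist');cv2.imwrite('pics/w15.png',cv2.resize(im[150:300,200:360],None,fx=4,fy=4,interpolation=cv2.INTER_CUBIC))
im=capture('scene');cv2.imwrite('pics/s15.png',cv2.resize(im[140:230,210:310],None,fx=6,fy=6,interpolation=cv2.INTER_CUBIC))
E
```

```text
t: 16.6
eef_pos: [0.6171, -0.0941, 0.149]
eef_rot: [[0.001, 0.042, 0.999], [-0.0, 0.999, -0.042], [-1.0, -0.0, 0.001]]
ft_force: [-2.2, -0.3, 3.1]
finger_gap: 0.321
shift [-0.0, -0.0002, -0.0004] turn 0.01 p [ 0.6171 -0.0941  0.149 ] yaw -2.39 tilt [ 0.0007 -0.0004] q6 1.36 t 16.6
[-2.23011646 -0.282705    3.07169046]
```

View pics/w15.png

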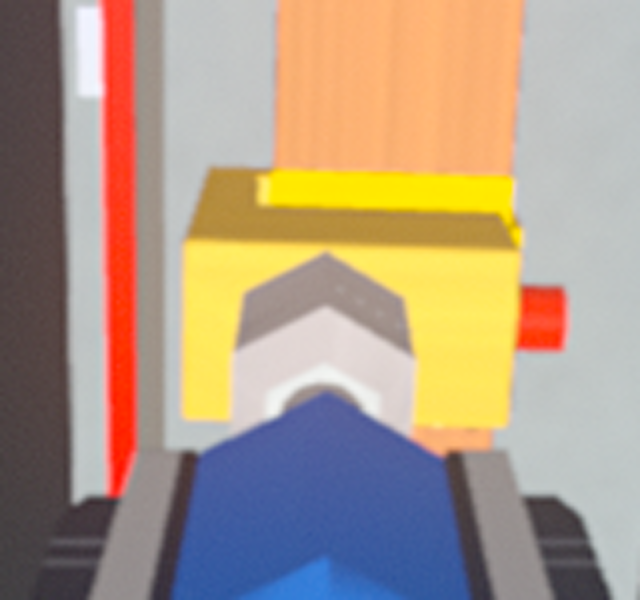

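View pics/s15.png

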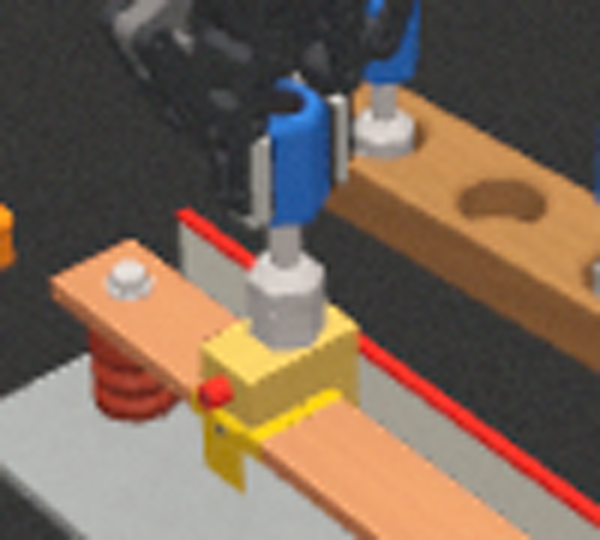

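```bash

python3 -m crank '[0.001,0,0,0,0.001,0,0,0,0.001,0,0,0,0.001,0,0,0,0.001,0,0,0]'
python3 - <<'E'
from h import *
go(.6167,-.0943,.149,-2.4)
s=readout.read_state(); print(s['ft_force'],s['finger_gap'])
for n in('scene','side'):
    im=capture(n);u,v=proj(cam(n),[.617,-.094,.09]).astype(int);cv2.imwrite(f'pics/{n}16.png',cv2.resize(im[v-40:v+35,u-45:u+45],None,fx=7,fy=7,interpolation=cv2.INTER_CUBIC)); print(n,u-45,v-40)
E
```

```text
t: 17.2
eef_pos: [0.6172, -0.0942, 0.1489]
eef_rot: [[0.001, 0.042, 0.999], [-0.001, 0.999, -0.042], [-1.0, -0.001, 0.001]]
ft_force: [-3.2, 0.5, 9.1]
finger_gap: 0.318
shift [-0.0001, -0.0002, -0.0005] turn 0.01 p [ 0.6172 -0.0942  0.1489] yaw -2.39 tilt [ 0.0014 -0.0007] q6 1.36 t 17.2
[-3.18668826  0.53541472  9.06931758] 0.31760218559703624
scene 212 154
side 249 136
```

View pics/side16.png

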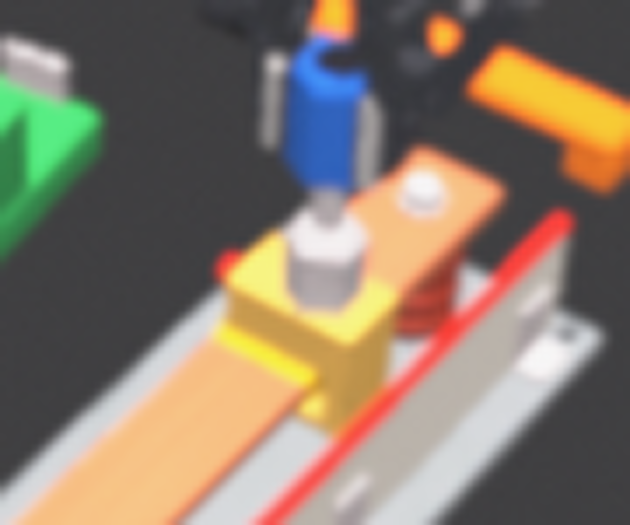

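View pics/scene16.png

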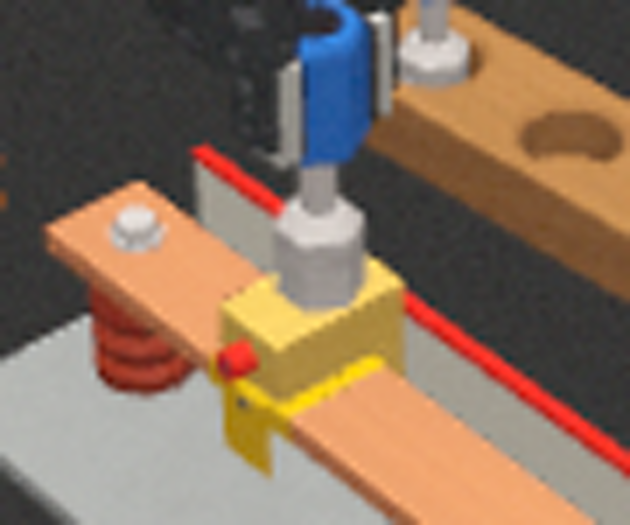

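```bash

python3 - <<'E'
from h import *
for n in('scene','side'):
    im=capture(n);cv2.imwrite(f'pics/{n}17.png',im)
E
```

```text
(no output)
```

View pics/scene17.png

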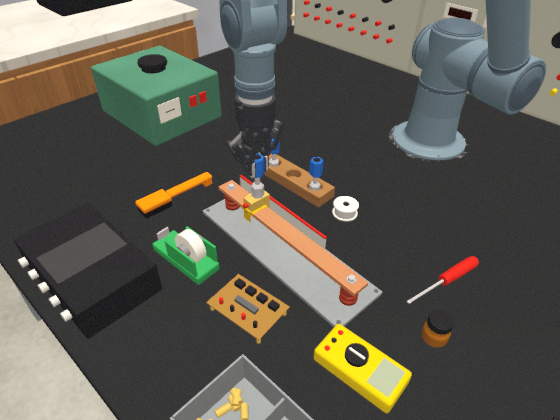

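The scene view shows the driver standing on the clamp at about (257,195). The other two drivers are still upright in the rack, and the bystanders haven't moved.

```bash
python3 -c "
from plant import arm,readout
print(readout.read_state()['ft_force']); print(arm.sign_off())"
```

```text
[-2.64005176 -0.17421383  8.40677748]
the job is handed in; nothing more can be done
None
```

I hooked the clamp on at the open end, slid it behind the guard to the yellow band and let go of it there. The middle driver from the rack fit the nut on the first try, so none had to go back in the rack. I handed the job in at about 17 s; it reports no verdict.

**Last checks:**
- **Clamp on the band:** its middle was about 0.5 mm from the band's middle, measured after I let go. It looked level on the bar after the driver was pressed on.
- **Driver on the nut:** it went down 12 mm over the nut to rest on the block. It was still gripped and pressing with about 8 N, and upright to within 0.002 rad going by the arm's reading.
- **Everything else:** in the last pictures the other two drivers were still upright in their wells and the bystanders looked undisturbed.

**Disagreements:** the wrist camera and the fixed cameras differed by 1–2 mm on the nut's position. I used values in between that matched the arm's own pose readings. The clamp's position across the bar came out between -0.010 and -0.013 m, inside the allowed -0.017 to -0.004 m. I did not measure it again after pressing the driver home, which put a sideways force of about 3 N on the arm.

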